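# Clear and spring open a push-to-open storage lid

## Robot

A 6-joint arm with a two-finger parallel gripper is mounted at the origin on a cart in front of the work surface, level with it; the furniture and walls round the work are solid. World frame = base frame: x ahead of the robot, y to its left, z up, the work surface at z = 0. Lengths are in m, angles in rad, forces in N, time in s.
With the tool pointing down it reaches from about 0.3 to 0.75 m from the base axis. Payload 8.5 kg.
Tool frame: the origin (TCP) lies on the centre line of the jaws, within the pads' length; the fingertips stand 17 mm ahead of it and the grasp point (between the pads) lies 2 mm behind it; z points along the fingers, y is the line along which they close (so a half turn about z gives the same grasp; the last joint's range is limited). The gripper opens to 88 mm and grips with 3 to 60 N. Pads are 18 mm wide; open, the fingers measure 123 mm over their backs; the gripper's body (75 mm by 187 mm) begins 45 mm behind the grasp point.
Start: joints at [-1.39, 0.381, 1.297, -0, 1.464, -0.215], TCP at [0.212, -0.507, 0.256] pointing down, gripper open.
Joint ranges: [-3.11, 3.11], [-0.89, 2.33], [0.22, 2.48], [-1.42, 4.56], [0.17, 2.85], [-2.88, 2.88]. Speed limits (rad/s): [2.39, 2.39, 3.14, 3.14, 3.14, 3.14].

## Interface

Orientations are given as a unit quaternion [w, x, y, z].
In Python, from cell import r gives the robot as it stands.
- The arm moves only by the tool drive_tool, never from a script. Its argument "commands" is text: rows parted by semicolons, each of 6 numbers parted by spaces: the shift along the tool's x, y, z in mm, then the turn, a rotation vector about the tool's x, y, z in degrees. A call has 1 to 20 rows; each row is the pose to reach, as a shift and turn from the pose commanded when the call began, along the tool's axes at that moment; what a row does not reach only later rows make up. A row lasts 1/12 s, in which the tool goes at most 41.7 mm and 7.16 degrees, less where a joint would pass 70% of its speed; a pose out of reach is approached as far as the arm can. A call with a gripper value outside its range is refused whole. "gripper" is the closure, from 0 (fully open) to 1 (shut), set as the call begins (left out, the last holds). The fingers move at their own pace and stop on an object; "squeeze" is the grip in N (left out, the last holds). Time passes only in rows, so rows that repeat a pose let the fingers close. It gives the time, the measured TCP pose, the force, the opening and the grip force at its end, in the units of the state.
- r.state(): the state, without advancing time (a new reading comes with each control period).
- r.read_camera(name): name is "scene" or "side" or "wrist"; returns (picture, depth): 420x560x3 uint8, red, green, blue; 420x560 float32, m along the optical axis (not along the pixel's ray), 0 where there is no reading.
- r.camera_params(name): a dict with "vfov" (degrees; the focal length in pixels is half the picture's height over the tangent of half this angle, whatever the lens; pixels are square), "cx", "cy" (the principal point, pixels), "dist" ([k1, k2, p1, p2, k3] as OpenCV has them; the pictures are not rectified), "R" (3x3) and "t" (3): a world point X has camera coordinates R X + t; the wrist camera has in their place "tool_from_camera" (4x4, takes a point from camera to tool coordinates, whose origin is the TCP and whose axes are the flange's). Camera axes: x right, y down, z forward; pixel columns grow to the right and rows downward; lengths in m; the calibration is good to about 2 mm. A picture is of the moment at which its call begins: read the wrist's pose just before it. camera_params takes no time and is no camera call.
- r.job_done(): hands the job in; it is judged then, once.
The state is a dict: "time_s": time; "joint_pos": joint angles; "qd": joint speeds; "joint_torque": joint torques, N m; "tool_pos": TCP position; "eef_rot": TCP orientation; "ft_force": force on the tool from outside, world axes, zero at the start; "wrist_torque": the same for the moment, N m; "finger_gap": opening from 0.0 (shut) to 1.0 (fully open); "gripper_force": force on a finger pad.
Only numpy, scipy, OpenCV 4.12 (cv2) and the standard library are available. Lean on these libraries where they do the work, as an engineer would, in place of code of your own. Each camera call takes 0.05 s, during which the arm holds its last target. There are 200 camera calls.

## Task

The compartment under the roll of tape is wanted open. Without picking the roll up, push it sideways off the lid so that it lies flat and wholly on the fixed tray beside that lid; then press the lid right down at its front edge and let go, so that its push-to-open catch springs it ajar. Leave the other box shut and the things round about where they are.

Things in the scene. Friction and masses are not known exactly. Their poses are not given: they have to be found in the camera images.
- store_box: Fixed grey steel box, 148 deep (x) x 200 wide (own y -110 to +90 mm) x 60 mm high, tape roll on its lid. Origin on the underside; own -x is its front (to the robot), +y its left. Level top: at the right (own y -106 to -10 mm) an aluminium push-to-open lid, flush, hinged at the back (own x +54), free front edge at own x -72; at the left a fixed grey tray, same height.
- other_box: The twin of store_box, same shape, size and frame, beside it on either hand; nothing on its lid, a small cable gland on its tray; stays shut.
- tape_roll: Roll of black tape, 67 mm across, 19 mm thick, lying flat on the lid of store_box. Origin: centre of its underside. Slides when pushed with the fingertips at its side.
- store_box_tray (a point): Middle of the fixed tray surface of store_box (own x 0, y +39, z 60 mm); the axes are the box's. The tray spans own y -8 to +90 mm, x -74 to +74, level with the lid, with a rim 4 mm wide and 4 mm high at its front, back and left edges and none towards the lid.
- store_lid_press (a point): Point on top of the lid of store_box where to press: middle of the lid's width, 17 mm behind its front edge (own x of the box -55, y -58, z 60 mm), beside three fine dark lines. Moves with the lid.
- store_lid (a joint): Lid angle of store_box, rad: 0 latched shut, flush; positive open; -0.05 pressed down to its stop. Pressed down about 5 mm at the front (5 to 6 N) the catch lets go; when the fingers move up and away the spring lifts the lid to about 0.27 rad (front edge some 33 mm up) and it stays. Under 2 mm of pressing does nothing.
- other_lid (a joint): Lid angle of other_box, same meaning and same catch.
- cable_gland: Loose grey cable gland, 23 x 22 x 28 mm, standing on the tray of other_box; bystander. Origin: centre of its underside.
- cutters: Loose blue-handled side cutters, 57 x 167 x 15 mm, lying on the bench in front of the boxes; bystander. Origin: centre of the underside.
- loose_relay: Loose small relay, 22 x 28 x 33 mm, standing on the bench behind the boxes; bystander. Origin: centre of the underside.
Mind the look-alikes: they are no part of the job. There is more than one size of the tape_roll; the one meant has the size given above.

How it is judged:
By the outcome, as a careful person would: the job done as asked, in the order asked, and still so for the second after the job is handed in, with the robot touching nothing.
It also fails if it takes over 45 s, if anything falls off the work surface, if the arm or the gripper's body presses on something with over 40 N, if the wrist force passes 120 N, or if a joint passes its speed limit or range.

## Working session

There is one attempt and no reset: what is moved stays moved. The work goes in short steps, Python scripts to look and compute and a tool call to move; the robot and the scene stay as the last step left them, time stands still between calls to the robot, and variables do not carry over. Pictures are saved under pics/ and viewed, at most 10 in all, crops included, and the job is handed in when it is done.

Besides the shell and the picture viewer there is one more tool, called after "Emit:" as name(argument=value, ...) on one line, values as JSON. drive_tool: Moves the arm, as the interface text tells. Its arguments: {"type":"object","properties":{"commands":{"type":"string"},"gripper":{"type":"number"},"squeeze":{"type":"number"}},"required":["commands"]}

```bash
mkdir -p pics
python3 - <<'E'
from cell import r
import cv2,numpy as np
s=r.state(); print(s['time_s'],s['tool_pos'],s['eef_rot'],s['finger_gap'])
for n in ('scene','side'):
    im,d=r.read_camera(n); cv2.imwrite(f'pics/{n}0.png',im[:,:,::-1]); np.save(f'{n}0.npy',d)
    print(n,r.camera_params(n))
E
```

```text
0.0 [ 0.21199708 -0.50723301  0.2551372 ] [-7.15082178e-04  9.80478596e-01  1.96624546e-01 -9.28089117e-07] 1.0045637759490842
scene {'vfov': 53.044291581285634, 'cx': 271.3008515721521, 'cy': 211.9943230950602, 'dist': array([-0.03171004,  0.        ,  0.        ,  0.        ,  0.        ]), 'R': array([[-0.685073  , -0.72805072,  0.02484242],
       [-0.36700874,  0.31548426, -0.87508529],
       [ 0.62926908, -0.60861469, -0.48333072]]), 't': array([0.4209907 , 0.21815513, 0.69945806])}
side {'vfov': 45.26803052893583, 'cx': 274.11564033525366, 'cy': 218.2472560339944, 'dist': array([-0.15423861,  0.        ,  0.        ,  0.        ,  0.        ]), 'R': array([[ 0.99686072,  0.07630215,  0.02113476],
       [ 0.05449617, -0.46759828, -0.88225961],
       [-0.05743572,  0.88064172, -0.47028853]]), 't': array([-0.55983002,  0.0615201 ,  1.22652625])}
```

View pics/scene0.png

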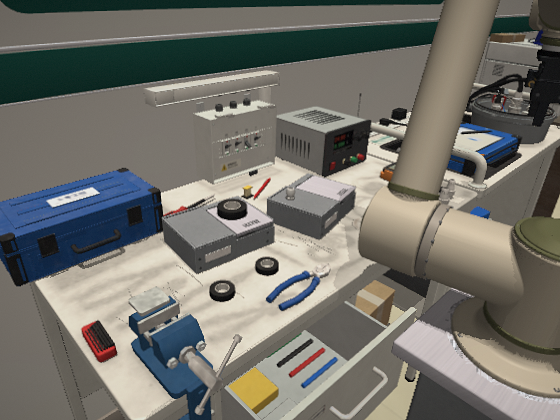

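View pics/side0.png

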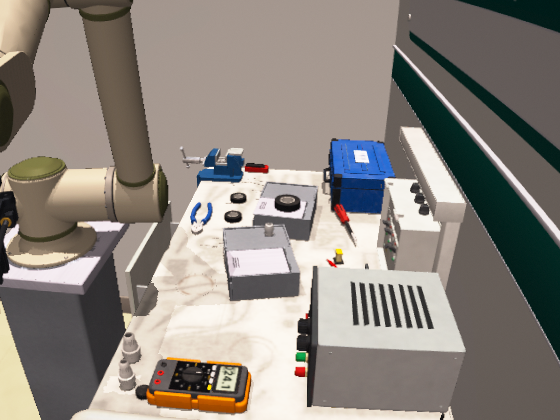

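The scene view shows the store box at (218,232) with a roll on its lid at (232,207). The twin box is at (312,203), with the gland at (291,190) on its tray. The candidates for tape_roll are (232,207) on the lid, plus (222,290) and (267,265) loose on the bench. By the description it is the one on the lid. I'll check it in a close crop and measure the sizes.

```bash
cat > h.py <<'E'
import cv2,numpy as np
from cell import r
def K(p,h=420):
    f=h/2/np.tan(np.radians(p['vfov'])/2); return np.array([[f,0,p['cx']],[0,f,p['cy']],[0,0,1.]])
def cam(n,T=None):
    p=r.camera_params(n)
    if n!='wrist': return K(p),p['dist'],p['R'],p['t']
    M=np.linalg.inv(T@p['tool_from_camera']); return K(p),p['dist'],M[:3,:3],M[:3,3]
def onplane(uv,z,c):
    k,d,R,t=c; q=cv2.undistortPoints(np.float64(uv).reshape(-1,1,2),k,d)[:,0]
    v=np.c_[q,np.ones(len(q))]@R; o=-R.T@t; return o+v*((z-o[2])/v[:,2])[:,None]
def cloud(d,c):
    k,di,R,t=c; h,w=d.shape; g=np.stack(np.meshgrid(np.arange(w),np.arange(h)),-1).reshape(-1,1,2).astype(float)
    q=cv2.undistortPoints(g,k,di)[:,0]; P=np.c_[q,np.ones(len(q))]*d.reshape(-1,1)
    X=(P-t)@R; X[d.ravel()<=0]=np.nan; return X.reshape(h,w,3)
def proj(X,c):
    k,d,R,t=c; return cv2.projectPoints(np.float64(X).reshape(-1,3),cv2.Rodrigues(R)[0],t,k,d)[0][:,0]
E
python3 - <<'E'
from h import *
for n in ('scene','side'):
    X=cloud(np.load(n+'0.npy'),cam(n)); im=cv2.imread(f'pics/{n}0.png')
    top=(abs(X[...,2]-.060)<.008)&(X[...,0]<.95)
    k,l,st,c=cv2.connectedComponentsWithStats(top.astype(np.uint8))
    for i in range(1,k):
        if st[i,4]>600:
            P=X[l==i][:,:2]; rr=cv2.minAreaRect(P.astype(np.float32)*1000)
            print(n,'top',c[i],st[i,4],rr,np.median(X[l==i][:,2]))
    hi=(im.max(2)<70)
    for nm,(z0,z1) in dict(lid=(.072,.09),bench=(.008,.03)).items():
        m=hi&(X[...,2]>z0)&(X[...,2]<z1)&(X[...,0]<.9)
        k,l,st,c=cv2.connectedComponentsWithStats(m.astype(np.uint8))
        for i in range(1,k):
            if st[i,4]>60:
                P=X[l==i]; print(n,nm,c[i],st[i,4],cv2.minEnclosingCircle(P[:,:2].astype(np.float32)*1000),np.percentile(P[:,2],[5,50,95]))
im=cv2.imread('pics/scene0.png')[165:315,160:360]; cv2.imwrite('pics/crop.png',cv2.resize(im,None,fx=4,fy=4,interpolation=2))
E
```

```text
scene top [487.26461345 136.12759271] 1591 ((472.5595703125, -937.2620849609375), (514.6316528320312, 273.8889465332031), 84.24063110351562) 0.057567100623877064
scene top [204.41565452 162.67746289] 741 ((844.5274047851562, 18.643844604492188), (428.40643310546875, 99.01882934570312), 70.494140625) 0.060353060200816454
scene top [312.26301616 195.87208259] 2228 ((530.9794311523438, -62.38813018798828), (149.88687133789062, 202.9396514892578), 13.332825660705566) 0.058550090687198256
scene top [212.50619351 224.41647138] 2987 ((578.9375, 194.05471801757812), (202.35595703125, 151.673583984375), 84.73675537109375) 0.05995798701036059
scene top [ 79.37253219 236.31416309] 1165 ((703.9540405273438, 424.95843505859375), (326.1242370605469, 59.284786224365234), 80.22439575195312) 0.06011370216577342
scene top [519.47730061 333.00613497] 815 ((11.409873962402344, 49.81566619873047), (41.62676239013672, 126.81180572509766), 78.47710418701172) 0.058296196454144994
scene top [192.82201405 361.87509758] 1281 ((289.7651672363281, 467.255859375), (74.78843688964844, 100.78109741210938), 72.01060
[... 3168 characters left out ...]
((531.0516967773438, -64.16893005371094), (148.54002380371094, 206.00205993652344), 12.955252647399902) 0.05905355648343028
side top [379.92662277 388.18626529] 1063 ((757.6034545898438, -454.451416015625), (39.37432098388672, 230.0394287109375), 81.46915435791016) 0.06031550027868236
side lid [287.01818182 202.06666667] 165 ((579.689208984375, 151.01190185546875), 35.2650146484375) [0.07315501 0.0772402  0.07946408]
side bench [232.56923077 216.55384615] 65 ((435.9468688964844, 178.08465576171875), 24.001710891723633) [0.00925938 0.01188061 0.01415716]
side bench [141.44859813 390.59813084] 107 ((379.0970153808594, -450.65008544921875), 12.336840629577637) [0.00857822 0.01170302 0.01355183]
```

View pics/crop.png

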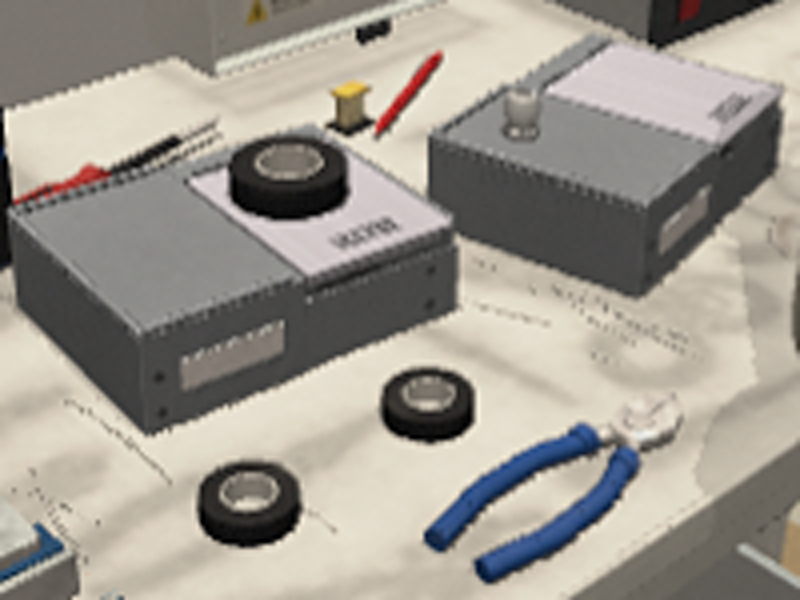

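The crop shows the large roll at (288,175) on the store lid. The two smaller rolls at (428,403) and (248,500) are on the bench. The clouds give about 67 mm across for the one on the lid and about 48 mm for the others, so the choice holds. Next I'll work out the hover move.

```bash
cat >> h.py <<'E'
from scipy.spatial.transform import Rotation as Ro
def tool():
    s=r.state(); T=np.eye(4); q=s['eef_rot']; T[:3,:3]=Ro.from_quat([q[1],q[2],q[3],q[0]]).as_matrix(); T[:3,3]=s['tool_pos']; return T,s
BO=np.array([.5796,.204]); BY=np.radians(-5.3)
def box(x,y,z): # own mm -> world m
    c,s=np.cos(BY),np.sin(BY); return np.array([BO[0]+(c*x-s*y)/1e3,BO[1]+(s*x+c*y)/1e3,z/1e3])
def own(P): 
    d=(np.asarray(P)[...,:2]-BO)*1e3; c,s=np.cos(BY),np.sin(BY); return d@np.array([[c,-s],[s,c]])
def go(P,T,yaw): # yaw of tool x (rad), tool down
    Rt=np.c_[[np.cos(yaw),np.sin(yaw),0],[np.sin(yaw),-np.cos(yaw),0],[0,0,-1]]
    return np.round((T[:3,:3].T@(P-T[:3,3]))*1e3,1), np.round(np.degrees(Ro.from_matrix(T[:3,:3].T@Rt).as_rotvec()),2)
E
python3 - <<'E'
from h import *
T,s=tool(); print(go(box(5,-100,240),T,BY+np.pi/2)); print(own([.580,.153]))
X=cloud(np.load('scene0.npy'),cam('scene')); m=X[180:200,285:298]; m=m[(m[...,2]>.07)&(m[...,2]<.1)]; print('gland',m.mean(0),own(m.mean(0)))
E
```

```text
(array([ 570.9, -423.9,   15.9]), array([-5.000e-02, -5.000e-02, -6.202e+01]))
[  5.10918984 -50.74501137]
gland [0.54442409 0.00714022 0.08100493] [ -16.84147349 -199.26736334]
```

Emit:
drive_tool(commands="571 -424 16 0 0 -62;571 -424 16 0 0 -62;571 -424 16 0 0 -62;571 -424 16 0 0 -62;571 -424 16 0 0 -62;571 -424 16 0 0 -62;571 -424 16 0 0 -62;571 -424 16 0 0 -62;571 -424 16 0 0 -62;571 -424 16 0 0 -62;571 -424 16 0 0 -62;571 -424 16 0 0 -62;571 -424 16 0 0 -62;571 -424 16 0 0 -62;571 -424 16 0 0 -62;571 -424 16 0 0 -62;571 -424 16 0 0 -62;571 -424 16 0 0 -62;571 -424 16 0 0 -62;571 -424 16 0 0 -62", gripper=0.55)

```text
time_s: 1.77
tool_pos: [0.575, 0.1036, 0.2393]
eef_rot: [-0.0, 0.739, 0.674, -0.001]
ft_force: [0.3, -0.0, -0.2]
finger_gap: 0.451
gripper_force: 0.0
```

Emit:
drive_tool(commands="0 0 0 0 0 0;0 0 0 0 0 0;0 0 0 0 0 0;0 0 0 0 0 0")

```text
time_s: 2.1
tool_pos: [0.5753, 0.1031, 0.24]
eef_rot: [0.0, 0.74, 0.673, 0.0]
ft_force: [-0.1, 0.3, 0.7]
finger_gap: 0.452
gripper_force: 0.0
```

Run:
```python
from h import *
T,s=tool(); im,d=r.read_camera('wrist'); c=cam('wrist',T)
cv2.imwrite('pics/w1.png',im[:,:,::-1]); np.save('w1.npy',d); np.save('w1T.npy',T)
print(s['time_s'],T.round(4).tolist(),s['finger_gap'],own(T[:3,3]))
X=cloud(d,c); top=abs(X[...,2]-.06)<.006
k,l,st,cc=cv2.connectedComponentsWithStats(top.astype(np.uint8))
for i in range(1,k):
    if st[i,4]>2000: P=X[l==i]; print(cc[i],st[i],cv2.minAreaRect(P[:,:2].astype(np.float32)*1000),np.median(P[:,2]))
m=((im.max(2)<80)&(X[...,2]>.075)&(X[...,2]<.084)).astype(np.uint8)
k,l,st,cc=cv2.connectedComponentsWithStats(m)
for i in range(1,k):
    if st[i,4]>300: P=X[l==i]; print('roll',cc[i],st[i,4],cv2.minEnclosingCircle(P[:,:2].astype(np.float32)*1000),np.median(P[:,2]))
```

```text
2.1 [[0.094, 0.9956, 0.0003, 0.5753], [0.9956, -0.094, -0.0001, 0.1031], [-0.0, 0.0003, -1.0, 0.24], [0.0, 0.0, 0.0, 1.0]] 0.4523464941649516 [   5.00703075 -100.88206085]
[270.52777574  87.1277391 ] [  179     0   185   195 27290] ((576.63525390625, 176.314208984375), (163.90811157226562, 148.89768981933594), 84.64794921875) 0.06033294593972924
[271.69988901 281.33385128] [ 228  236   88   81 4505] ((560.9788818359375, 6.131263732910156), (91.85579681396484, 92.90803527832031), 83.26824951171875) 0.06050526776511623
[267.77327386 371.23758728] [ 198  352  143   39 5156] ((546.3557739257812, -110.57373809814453), (58.14199447631836, 162.24588012695312), 83.68511199951172) 0.06049946656560842
roll [279.91741071 131.01307398] 3136 ((581.8917846679688, 153.0124053955078), 32.769893646240234) 0.07930185289622914
```

View pics/w1.png

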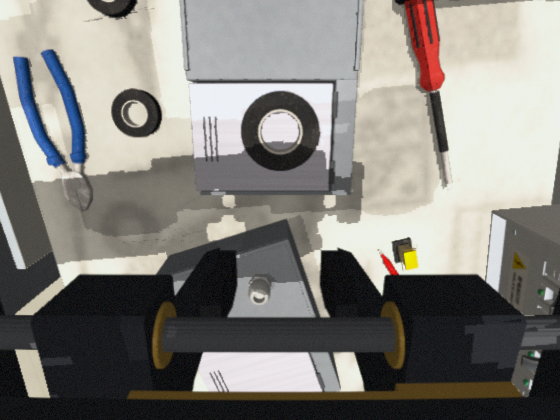

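The wrist view shows the roll at (280,131) on the lid, the lid/tray seam at row 81 and the press lines at (210,138). The gland at (260,290) is clear of the fingers. The fingers can come down behind the roll.

Run:
```python
from h import *
T=np.load('w1T.npy'); c=cam('wrist',T)
print(own(onplane([[262,81],[210,138],[192,190],[332,190],[185,40],[360,40]],.06,c)).round(1)); print(own([.5819,.153]), own(onplane([[280,131]],.079,c)))
```

```text
[[  -8.4   -8.8]
 [ -55.8  -57.1]
 [ -75.6 -105.2]
 [  56.  -105.4]
 [ -72.3   24. ]
 [  73.8   23.8]]
[  7.00106677 -50.56950726] [[  6.94910172 -49.47155003]]
```

Emit:
drive_tool(commands="-4 2 60 0 0 0;-4 2 60 0 0 0;-4 2 100 0 0 0;-4 2 130 0 0 0;-4 2 145 0 0 0;-4 2 156 0 0 0;-4 2 156 0 0 0;-4 2 156 0 0 0;-4 2 156 0 0 0")

```text
time_s: 2.9
tool_pos: [0.5778, 0.0997, 0.0851]
eef_rot: [0.001, 0.739, 0.673, 0.001]
ft_force: [0.8, 0.2, -0.6]
finger_gap: 0.447
gripper_force: 0.0
```

The frame agrees with the seam, the press lines and the lid corners to within about 3 mm. Pushing along tool +x.

Emit:
drive_tool(commands="6 0 0 0 0 0;12 0 0 0 0 0;18 0 0 0 0 0;24 0 0 0 0 0;30 0 0 0 0 0;36 0 0 0 0 0;42 0 0 0 0 0;48 0 0 0 0 0;54 0 0 0 0 0;60 0 0 0 0 0;66 0 0 0 0 0;72 0 0 0 0 0;78 0 0 0 0 0;84 0 0 0 0 0;89 0 0 0 0 0;93 0 0 0 0 0;96 0 0 0 0 0;98 0 0 0 0 0;99 0 0 0 0 0;99 0 0 0 0 0")

```text
time_s: 4.57
tool_pos: [0.5862, 0.1984, 0.0837]
eef_rot: [-0.0, 0.739, 0.674, 0.0]
ft_force: [0.3, 0.5, -0.2]
finger_gap: 0.449
gripper_force: 0.1
```

```bash
cat > look.py <<'E'
from h import *
T,s=tool(); print(s['time_s'],own(T[:3,3]),T[2,3],s['ft_force'])
for n in ('scene','side','wrist'):
    im,d=r.read_camera(n); c=cam(n,T); X=cloud(d,c); o=own(X)
    m=((im.max(2)<80)&(X[...,2]>.073)&(X[...,2]<.0815)&(abs(o[...,0])<80)&(o[...,1]>-5)&(o[...,1]<95)).astype(np.uint8)
    k,l,st,cc=cv2.connectedComponentsWithStats(m)
    for i in range(1,k):
        if st[i,4]>40: P=X[l==i]; (q,rad)=cv2.minEnclosingCircle(P[:,:2].astype(np.float32)*1000); print(n,cc[i],st[i,4],own(np.array(q)/1e3),rad,np.median(P[:,2]))
    if n=='scene': cv2.imwrite('pics/scene_%.2f.png'%s['time_s'],cv2.resize(im[165:315,150:350,::-1],None,fx=4,fy=4))
E
python3 look.py; ls pics
```

```text
4.5667 [ 7.10607398 -4.92023129] 0.0837150711481061 [ 0.34988964  0.4736942  -0.22712968]
scene [201.54570637 216.48199446] 361 [ 3.90730219 23.25892746] 40.5889892578125 0.07865411465250673
side [289.64210526 188.92631579] 95 [ 4.14641591 28.76911081] 37.14482116699219 0.07758115168397502
wrist [278.44263    197.94921931] 13962 [ 6.95268399 24.33252559] 39.13982391357422 0.07932101826177482
crop.png
scene0.png
scene_4.57.png
side0.png
w1.png
```

Emit:
drive_tool(commands="3 0 0 0 0 0;5 0 0 0 0 0;7 0 0 0 0 0;8 0 0 0 0 0;8 0 0 0 0 0;-15 0 0 0 0 0;-30 0 0 0 0 0;-40 0 -20 0 0 0;-55 0 -60 0 0 0;-60 0 -90 0 0 0;-60 0 -90 0 0 0;-60 0 -90 0 0 0")

```text
time_s: 5.72
tool_pos: [0.5812, 0.1378, 0.1754]
eef_rot: [0.001, 0.74, 0.673, 0.001]
ft_force: [-0.0, 0.1, -0.5]
finger_gap: 0.453
gripper_force: 0.0
```

```bash
python3 look.py; ls pics
```

```text
5.7167 [  7.6979182  -65.74120653] 0.17538937052053769 [-0.00406086  0.06174076 -0.51715055]
scene [196.35172414 218.16896552] 290 [ 6.77703999 39.4107947 ] 34.52365493774414 0.07859641136130885
side [291.61940299 187.6641791 ] 134 [ 6.44739074 34.95981099] 34.39860153198242 0.07754020313477905
wrist [252.04651163   6.44186047] 43 [-6.44046377 62.94108947] 4.148266792297363 0.08093238617396169
wrist [267.80487805   9.80487805] 41 [ 2.06608168 61.7098308 ] 5.063694000244141 0.08100119260296187
wrist [275.19753086  27.91358025] 81 [ 6.2780059  48.24931826] 12.558980941772461 0.07611570080067577
wrist [231.24561404  43.84210526] 57 [-19.38365796  42.91839987] 5.196859836578369 0.0811166332985744
wrist [235.49019608  71.94117647] 51 [-17.96478915  27.20651647] 5.310847282409668 0.08104209981654657
crop.png
scene0.png
scene_4.57.png
scene_5.72.png
side0.png
w1.png
```

The roll now lies flat, with its top at z 79 mm and its centre near own (7,38). It spans own y 4 to 72, so it is wholly on the tray. Next I'll turn the tool, shut the fingers and go above the press point.

Run:
```python
from h import *
T,s=tool(); print(s['joint_pos'])
for y in (0,np.pi): print(go(box(-55,-58,130),T,BY+y))
```

```text
[3.61025255e-02 5.30420685e-01 1.29477546e+00 8.29436383e-05
 1.31903188e+00 1.29036698e-01]
(array([  7.1, -61.4,  42.5]), array([-0.11,  0.13, 89.97]))
(array([  7.1, -61.4,  42.5]), array([ -0.13,  -0.11, -90.03]))
```

View pics/scene_5.72.png

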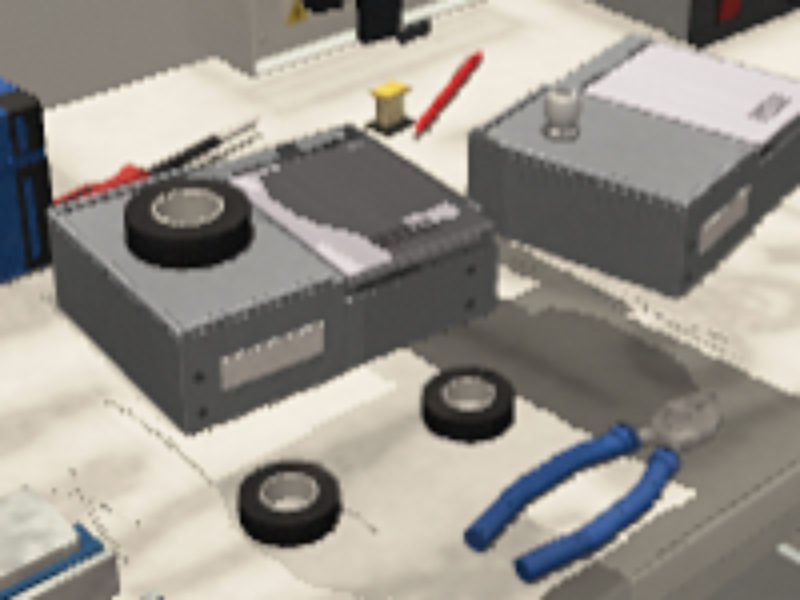

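The roll is flat on the tray at (188,220) in the crop and clear of the lid. The lid is still shut and the other things are undisturbed.

Emit:
drive_tool(commands="7 -61 0 0 0 -90;7 -61 0 0 0 -90;7 -61 0 0 0 -90;7 -61 0 0 0 -90;7 -61 0 0 0 -90;7 -61 0 0 0 -90;7 -61 0 0 0 -90;7 -61 0 0 0 -90;7 -61 0 0 0 -90;7 -61 0 0 0 -90;7 -61 0 0 0 -90;7 -61 0 0 0 -90;7 -61 0 0 0 -90;7 -61 42 0 0 -90;7 -61 42 0 0 -90;7 -61 42 0 0 -90;7 -61 42 0 0 -90;7 -61 42 0 0 -90", gripper=1)

```text
time_s: 7.37
tool_pos: [0.5211, 0.1513, 0.1329]
eef_rot: [0.001, 0.046, 0.999, 0.0]
ft_force: [-0.6, 0.0, 0.1]
finger_gap: 0.009
gripper_force: 0.0
```

Run:
```python
from h import *
T,s=tool(); print(s['time_s'],own(T[:3,3]),s['tool_pos'],s['finger_gap'],s['ft_force'],go(box(-55,-58,77),T,BY+np.pi))
```

```text
7.3667 [-53.40989251 -57.87376332] [0.52107262 0.15130717 0.13289895] 0.008812874550509773 [-0.62083294  0.00452088  0.05528248] (array([ 1.7, -0.1, 55.9]), array([ 0.01,  0.08, -0.03]))
```

Emit:
drive_tool(commands="2 0 25 0 0 0;2 0 42 0 0 0;2 0 50 0 0 0;2 0 54 0 0 0;2 0 56 0 0 0;2 0 57 0 0 0;2 0 58 0 0 0;2 0 59 0 0 0;2 0 59 0 0 0")

```text
time_s: 8.12
tool_pos: [0.5188, 0.1515, 0.0737]
eef_rot: [0.001, 0.046, 0.999, 0.0]
ft_force: [-3.1, 0.3, 4.8]
finger_gap: 0.007
gripper_force: 2.3
```

Emit:
drive_tool(commands="0 0 1 0 0 0;0 0 2 0 0 0;0 0 2.5 0 0 0;0 0 3 0 0 0;0 0 3 0 0 0")

```text
time_s: 8.53
tool_pos: [0.5189, 0.1514, 0.0719]
eef_rot: [0.001, 0.046, 0.999, 0.0]
ft_force: [-6.5, -1.3, 16.6]
finger_gap: 0.006
gripper_force: 8.3
```

The force has risen to 17 N, so the lid is on its stop. Lifting straight up and away.

Emit:
drive_tool(commands="0 0 -10 0 0 0;0 0 -25 0 0 0;0 0 -45 0 0 0;0 0 -75 0 0 0;0 0 -110 0 0 0;0 0 -150 0 0 0;0 0 -150 0 0 0;0 0 -150 0 0 0;0 0 -150 0 0 0;0 0 -150 0 0 0")

```text
time_s: 9.37
tool_pos: [0.5182, 0.1513, 0.2187]
eef_rot: [-0.001, 0.046, 0.999, -0.0]
ft_force: [-0.8, 0.3, 0.4]
finger_gap: 0.003
gripper_force: 0.0
```

```bash
python3 look.py
python3 - <<'E'
from h import *
for n in ('scene','side'):
    im,d=r.read_camera(n); X=cloud(d,cam(n)); o=own(X)
    for x0 in (-60,-40,0,40):
        m=(abs(o[...,0]-x0)<8)&(abs(o[...,1]+58)<35)&(X[...,2]>.04)&(X[...,2]<.12); print(n,x0,m.sum(),np.median(X[m][:,2]))
E
ls pics
```

```text
9.3667 [-56.3068312  -58.11885815] 0.21865199925753465 [-0.77856834  0.31095901  0.37667305]
scene [196.54391892 218.15540541] 296 [ 6.33821246 39.14914007] 33.79998016357422 0.07856991395875704
side [291.75352113 187.84507042] 142 [ 5.95934268 34.67501725] 36.32126235961914 0.07765153149963883
wrist [389.28014007 253.55927964] 1999 [ 6.6317384  37.69244056] 33.380882263183594 0.07934077844934971
scene -60 202 0.08951605740251506
scene -40 73 0.08544680073346217
scene 0 61 0.07489437913832594
scene 40 52 0.06372797684375853
side -60 78 0.08969338827243381
side -40 85 0.08463766323215796
side 0 81 0.07349819267809836
side 40 80 0.06279132523216208
crop.png
scene0.png
scene_4.57.png
scene_5.72.png
scene_9.37.png
side0.png
w1.png
```

View pics/scene_9.37.png

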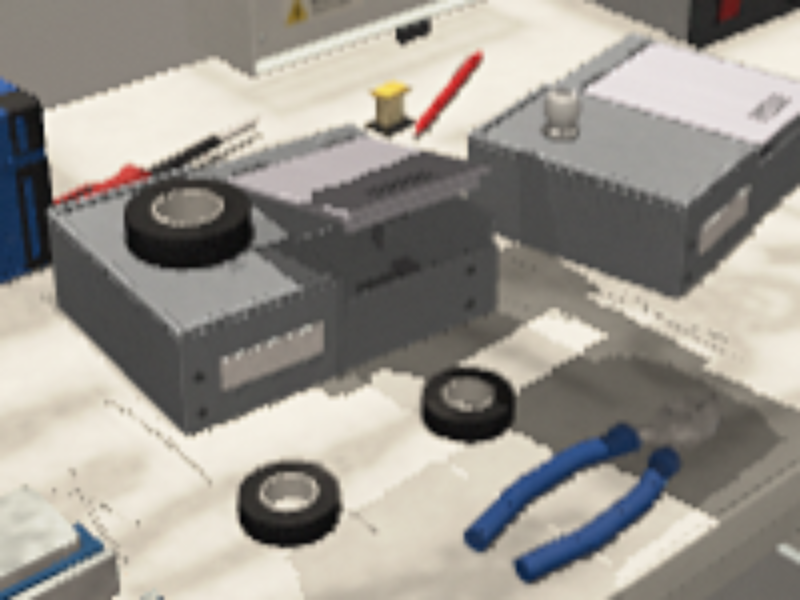

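The lid stands ajar at (400,185), with a slope of about 0.26 rad. The roll is flat on the tray at (188,220), the twin box is shut, and the gland, cutters, relay and small rolls are where they were.

```bash
python3 -c "
from cell import r
print(r.job_done())"
```

```text
the job is handed in; nothing more can be done
None
```

The roll was pushed flat onto the store box's tray, its lid pressed and left ajar at about 0.26 rad, the other box still shut and the things round about unmoved in the last picture; handed in at about 9.7 s.

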